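# Lock the nest and hold a sprung roller housing closed

### The arm

A 6-joint arm with a two-finger parallel gripper is mounted at the origin on the work surface. World frame = base frame: x ahead of the robot, y to its left, z up, the work surface at z = 0. Lengths are in mm, angles in rad, forces in N, time in s.
With the tool pointing down it reaches from about 425 to 950 mm from the base axis. Payload 3.5 kg.
Tool frame: the origin (TCP) lies midway between the tips of the shut fingers; the grasp point (between the pads) lies 19 mm behind it; z points along the fingers, x is the direction in which the jaws open and shut, and the axes are right-handed (so a half turn about z gives the same grasp; the last joint's range is limited). The gripper opens to 85 mm and grips with 20 to 120 N. Pads are 22 mm wide; open, the fingers measure 114 mm over their backs; the gripper's body (76 mm by 85 mm) begins 54 mm behind the grasp point. The pads swing forward as they close: fully open they stand 13 mm farther back than shut.
Start: joints at [-1.494, 0.286, 1.577, -0, 1.279, -0.15], TCP at [151.806, -657.694, 231.325] pointing down, gripper open.
Joint ranges: [-2.77, 2.77], [-0.9, 2.22], [0.21, 2.48], [-1.53, 4.67], [0.24, 2.81], [-2.84, 2.84]. Speed limits (rad/s): [2.79, 2.79, 3.14, 3.14, 3.14, 3.14].

### API

Orientations are given as a 3x3 rotation matrix whose columns are the frame's x, y, z axes.
In Python, from bench import * gives the robot as it stands.
- The arm moves only by the shell command python3 -m jog 'ROWS' [FORCE]. ROWS is JSON, a list of rows, each a list of 3 entries, a list of its own where there are three numbers: the shift along the tool's x, y, z in cm, then the turn, a rotation vector about the tool's x, y, z in rad, then the opening, from 0 (shut) to 1 (fully open). In form: [[[dx, dy, dz], [wx, wy, wz], grip], ...]. A call has 1 to 12 rows; each row is the pose to reach, as a shift and turn from the pose commanded when the call began, along the tool's axes at that moment; what a row does not reach only later rows make up. A row lasts 1/10 s, in which the tool goes at most 50 mm and 8.59 degrees, less where a joint would pass 70% of its speed; a pose out of reach is approached as far as the arm can. A call with a gripper value outside its range is refused whole. The fingers move at their own pace and stop on an object; FORCE is the grip in N (left out, the last holds). Time passes only in rows, so rows that repeat a pose let the fingers close. It gives the time, the measured TCP pose, the force and the opening at its end, in the units of the state.
- sense(): the state, without advancing time (a new reading comes with each control period).
- read_camera(name): name is "scene" or "top" or "wrist"; returns (picture, depth): 400x640x3 uint8, blue, green, red; 400x640 float32, mm along the optical axis (not along the pixel's ray), 0 where there is no reading.
- camera_info(name): a dict with "vertical_fov" (degrees; the focal length in pixels is half the picture's height over the tangent of half this angle, whatever the lens; pixels are square), "cx", "cy" (the principal point, pixels), "extrinsics" (4x4, takes a point from world to camera coordinates). Camera axes: x right, y down, z forward; pixel columns grow to the right and rows downward; lengths in mm; the calibration is good to about 2 mm. A picture is of the moment at which its call begins: read the wrist's pose just before it. camera_info takes no time and is no camera call; for the wrist camera it gives the pose at the moment of the call.
- finish_job(): hands the job in, once; it reports no verdict.
Trained networks look in the newest picture that a camera, given by its name, has taken for a name from the list of things; names that differ only in an ending like _2 or _b are one class to them, and where a whole thing is asked for, a point or a joint stands for the part that bears it (a point fixed in the world has none). Each returns a list of dicts, best first, with "score" (0 to 1); they miss things now and then, are a little off and sometimes report something else, mostly with a low value. They report only what shows in the picture. A call takes as long as a camera call. They do not tell look-alikes from the thing itself.
- find_in(camera, name): "xyz" ([x, y, z] in mm, in world coordinates, good to about 4 mm: the middle of the surface that is visible of it).
- trace(camera, name): "region" (400x640 bool, what is visible of it).
The state is a dict: "clock": time; "qpos": joint angles; "qvel": joint speeds; "joint_efforts": joint torques, N m; "ee_pos": TCP position; "ee_rot": TCP orientation; "ft_force": force on the tool from outside, world axes, zero at the start; "torque": the same for the moment, N m; "opening": finger opening in mm.
Only numpy, scipy, OpenCV 4.12 (cv2) and the standard library are available. Lean on these libraries where they do the work, as an engineer would, in place of code of your own. Each camera call takes 0.05 s, during which the arm holds its last target. There are 200 camera calls.

### The job

Turn the steel lock collar by its orange post from the red mark to the green locked mark, so that the lower housing half is held in its nest. Then fit the loose upper half, aluminium grip block up, onto the two dowels and press it down until the split is fully closed against the spring pins, and finish while still holding it pressed shut. Leave the white roller, the bottle and the screwdriver where they are.

Things in the scene. Friction and masses are not known exactly. Their poses are not given: they have to be found in the camera images.
- fixture: Round aluminium assembly nest fixed to the bench, 250 mm diameter, 12 mm thick; origin at the centre of its underside, on the collar's vertical axis; x along the nest's long axis (the lower half's too), z up. Red (open) and green (locked) paint marks on its rim, at 149 and 209 deg from its +x, counterclockwise from above.
- green_mark (a point): Middle of the green locked mark, 22 x 10 mm, radial, painted on the nest's top 112 mm from its centre.
- collar (a joint): Captive steel lock ring on the nest, 152 mm diameter, its two clamp tabs up to 32 mm above the bench. Turns about the vertical through the nest's centre; rad, growing counterclockwise from above. 0: post at the red mark, open, end stop. 1.05: post at the green mark, tabs over the lower half's ends, locked. It can overrun to a stop at 1.3. Friction 0.15 N m (2 N at the post); stays where left.
- collar_grip (a point): Point on the axis of the collar's orange upright post, 62 mm above the bench: a good height to grip it from above. The post is round, 16 mm diameter, from 30 to 85 mm above the bench on a flat steel lug, 90 mm from the collar's axis, at 149 deg plus the joint value from the nest's +x. A white line on the lug points out to the marks.
- lower_half: Blue lower half of a split roller housing, 0.5 kg, loose (1 mm play) in the nest; origin at the centre of its underside, 12 mm above the bench; x along its length, z up. Flange 110 x 46 x 10 mm; on it two blocks 46 mm wide (y), |x| 14 to 38 mm, tops 35 mm above the origin: the split face. Brass bush with steel shaft along y between them.
- split_face (a point): Centre of the lower half's split face, 35 mm above its origin (47 mm above the bench), midway between the feet of the dowels; axes as the lower half's.
- dowel_tip (a point): Tip of one of the two upright steel dowels on the split face, at x = +26 mm, y = 0 of the lower half; the other is at x = -26 mm. 8 mm diameter, 18 mm tall, the top 7 mm tapering to 3 mm.
- spring_pin (a point): Top of one of two joined brass spring pins, 7 mm diameter, at (26, 16) and (-26, -16) mm on the lower half. They stand 6 mm above the split face and sink vertically; together they push up with 5 N when first touched and 10 N when pressed flush, so an upper half left unpressed rests 6 mm open.
- upper_half: Blue upper half, 0.24 to 0.39 kg, loose, right way up on the mat; origin at the centre of its underside, x along its length, z up. 76 x 46 x 24 mm, two 9.8 mm through holes at x = -26 and +26 mm, y = 0; fits either way round. On top an aluminium grip block 36 (x) by 24 (y) mm, 24 to 62 mm above the origin: grip across y, about 48 mm up. Closed, its origin meets the split_face point.
- mat: Black rubber mat 170 x 150 x 6 mm, fixed on the bench, on which the upper half starts; origin at the centre of its underside.
- roller: Bystander: white plastic roller, 64 mm diameter, 34 mm high, standing on the bench; origin at the centre of its underside.
- bottle: Bystander: small bottle with a blue cap, 60 mm diameter, 130 mm high; origin at the centre of its underside.
- screwdriver: Bystander: screwdriver lying along its x axis, handle to -x.
There are look-alikes about, which are no part of the job. What is shaped like the lower_half but brown is not meant. Leave any brown look-alike of the upper_half alone.

How it is judged:
By the outcome, as a careful person would: the job done as asked, in the order asked, and still so for the second after the job is handed in, while the arm keeps its last pose, push and grip.
It also fails if it takes over 56 s, if anything falls off the work surface, if the arm or the gripper's body presses on something with over 40 N, if the wrist force passes 120 N, or if a joint passes its speed limit or range.

## Working session

There is one attempt and no reset: what is moved stays moved. The work goes in short steps, Python scripts to look and compute and a shell command to move; the robot and the scene stay as the last step left them, time stands still between calls to the robot, and variables do not carry over. Pictures are saved under pics/ and viewed, about 8 in all and at most 12, crops included, and the job is handed in when it is done.

```bash
mkdir -p pics; ls
python3 - <<'E'
from bench import *
import cv2
for c in ["top","scene"]:
    p,d=read_camera(c); cv2.imwrite(f"pics/{c}1.png",p)
    i=camera_info(c); print(c,i["vertical_fov"],i["cx"],i["cy"],i["extrinsics"])
    for n in ["collar_grip","green_mark","lower_half","upper_half","dowel_tip","spring_pin","mat","fixture","roller","bottle","screwdriver"]:
        print(n,[([round(float(v)) for v in r["xyz"]],round(float(r["score"]),2)) for r in find_in(c,n)])
print(sense())
E
```

```text
pics
top 49.129042695543276 317.9742478869958 204.80444833612822 [[ 3.77628729e-03 -9.99845743e-01 -1.71531307e-02 -2.11738127e+00]
 [-9.81866444e-01 -4.56102677e-04 -1.89573408e-01  5.22599086e+02]
 [ 1.89536342e-01  1.75579672e-02 -9.81716707e-01  1.11249954e+03]
 [ 0.00000000e+00  0.00000000e+00  0.00000000e+00  1.00000000e+00]]
collar_grip [([574, -184, 25], 0.64)]
green_mark [([583, -192, 16], 0.93)]
lower_half [([292, -195, 35], 0.85), ([584, -189, 46], 0.73)]
upper_half [([582, 198, 31], 0.88), ([733, 164, 29], 0.84), ([582, -185, 13], 0.26)]
dowel_tip [([288, -191, 35], 0.75), ([580, -189, 47], 0.68)]
spring_pin []
mat [([567, 178, 3], 0.81)]
fixture [([581, -188, 9], 0.79), ([572, -181, 26], 0.41)]
roller [([766, -15, 24], 0.57)]
bottle [([590, 423, 85], 0.68)]
screwdriver [([591, 423, 86], 0.5)]
scene 42.23247149030286 310.0225077572671 201.45908020853767 [[-8.73934132e-01  4.86040638e-01 -1.90546221e-03  4.56904241e+02]
 [ 2.80149407e-01  5.00516333e-01 -8.19145720e-01 -7.94363615e+01]
 [-3.97184394e-01 -7.16413218e-01 -5.73582304e-01  1.93400698e+03]
 [ 0.00000000e+00  0.
[... 609 characters left out ...]
 1.62781104e-05,
        1.27864192e+00, -1.49991244e-01]), 'qvel': array([-0.00071908,  0.00159129,  0.00122745,  0.0008562 , -0.0012521 ,
        0.00017907]), 'joint_efforts': array([-9.26521170e-05, -4.05967855e+01, -2.92936206e+01, -1.50805936e-04,
        6.08787723e-04,  6.41558060e-07]), 'ee_pos': array([ 151.79870589, -657.68505385,  231.33368279]), 'ee_rot': array([[ 2.24828248e-01, -9.74398409e-01,  1.27607394e-05],
       [-9.74398408e-01, -2.24828247e-01,  3.73534770e-05],
       [-3.35281938e-05, -2.08321610e-05, -9.99999999e-01]]), 'ft_force': array([-0.34387818,  0.07752827,  0.24493161]), 'torque': array([-0.02219089, -0.00105251, -0.01205693]), 'opening': 85.14688509607826}
```

View pics/top1.png

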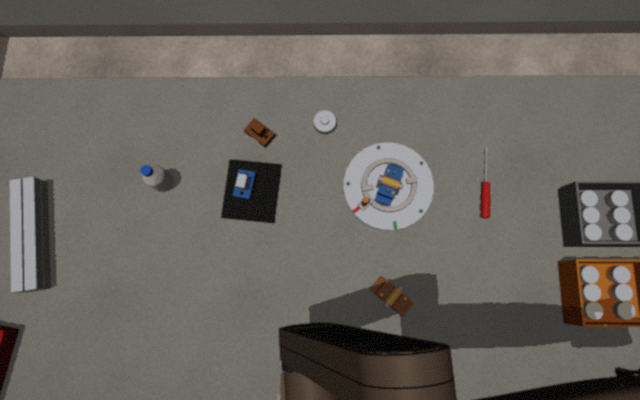

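View pics/scene1.png

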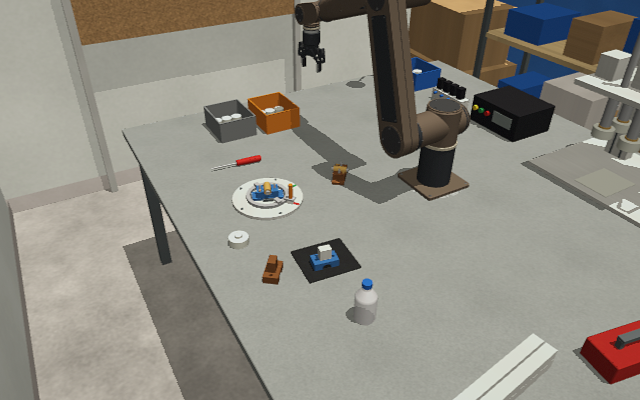

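```bash
cat > h.py <<'E'
from bench import *
import numpy as np, cv2
def world(info,d,u,v,z=None):
    """pixels->world; with depth, or on plane z"""
    h=400; f=h/2/np.tan(np.radians(info["vertical_fov"])/2)
    E=np.array(info["extrinsics"]); R,t=E[:3,:3],E[:3,3]
    u=np.asarray(u,float); v=np.asarray(v,float)
    r=np.stack([(u-info["cx"])/f,(v-info["cy"])/f,np.ones_like(u)],-1)
    if z is None: return (r*np.asarray(d)[...,None]-t)@R
    o=-t@R; w=r@R; return o+w*((z-o[2])/w[...,2])[...,None]
def proj(info,P):
    f=200/np.tan(np.radians(info["vertical_fov"])/2); E=np.array(info["extrinsics"])
    c=np.asarray(P)@E[:3,:3].T+E[:3,3]; return c[...,:2]/c[...,2:]*f+[info["cx"],info["cy"]]
def hsv(p): return cv2.cvtColor(p,cv2.COLOR_BGR2HSV)
def masks(p):
    H=hsv(p); h,s,v=H[...,0].astype(int),H[...,1],H[...,2]
    return dict(red=((h<5)|(h>174))&(s>150)&(v>60),orange=(h>=7)&(h<15)&(s>140)&(v>120),green=(h>40)&(h<80)&(s>120),blue=(h>100)&(h<125)&(s>110)&(v>50))
E
python3 - <<'E'
from h import *
p=cv2.imread("pics/top1.png"); i=camera_info("top"); _,d=read_camera("top")
W=world(i,d,*np.meshgrid(np.arange(640),np.arange(400)))
for k,m in masks(p).items():
    n,l,st,ce=cv2.connectedComponentsWithStats(m.astype(np.uint8))
    for j in range(1,n):
        if st[j,4]>5:
            P=W[l==j]; print(k,ce[j].round(1),st[j,4],P.mean(0).round(1),"zmax",P[:,2].max().round())
reg=trace("top","fixture")[0]["region"]; (x,y),r=cv2.minEnclosingCircle(np.argwhere(reg)[:,::-1].astype(np.float32)); print("fix",x,y,r,world(i,d,[x],[y],12))
cv2.imwrite("pics/topc.png",cv2.resize(p[100:260,200:460],None,fx=3,fy=3,interpolation=cv2.INTER_CUBIC))
E
```

```text
red [485.1 199.8] 305 [ 541.7 -452.7   24.1] zmax 33.0
red [355.9 209.3] 11 [ 517.2 -104.    13.6] zmax 17.0
red [  1.1 335.3] 42 [188.1 777.6  85.7] zmax 1191.0
orange [589.2 259.6] 46 [ 376.9 -673.6   90.7] zmax 96.0
orange [608.8 259.7] 9 [ 376.8 -721.1   91.6] zmax 93.0
orange [630.5 259.9] 18 [ 376.5 -774.7   90.6] zmax 94.0
orange [579.8 271.5] 53 [ 349.9 -674.1   44.5] zmax 93.0
orange [596.  265.8] 22 [ 366.2 -739.6    6.4] zmax 10.0
orange [605.3 280.5] 209 [ 327.7 -756.    12.1] zmax 1191.0
orange [630.9 276.8] 91 [ 337.9 -827.8    6. ] zmax 11.0
orange [581.  297.4] 27 [ 284.6 -660.6   60.9] zmax 95.0
orange [635.3 304.4] 96 [ 266.6 -829.8    6.2] zmax 11.0
green [394.6 224.3] 9 [ 475.8 -208.1   13.8] zmax 18.0
green [331.1 331.4] 7 [233.2 -30.7 433.2] zmax 458.0
green [409.6 344.3] 7 [ 240.8 -117.7  666.7] zmax 675.0
blue [145.8 169.8] 93 [594.  428.5 140.8] zmax 1191.0
blue [394.2 171.7] 158 [ 613.9 -205.9   48.3] zmax 1191.0
blue [244.7 185.2] 324 [580.9 199.8  30.7] zmax 1191.0
blue [384.4 194.7] 254 [ 553.1 -179.6   36.3] zmax 62.0
fix 387.8488464355469 185.52175903320312 45.651390075683594 [[ 584.24531166 -193.06721981   12.        ]]
```

View pics/topc.png

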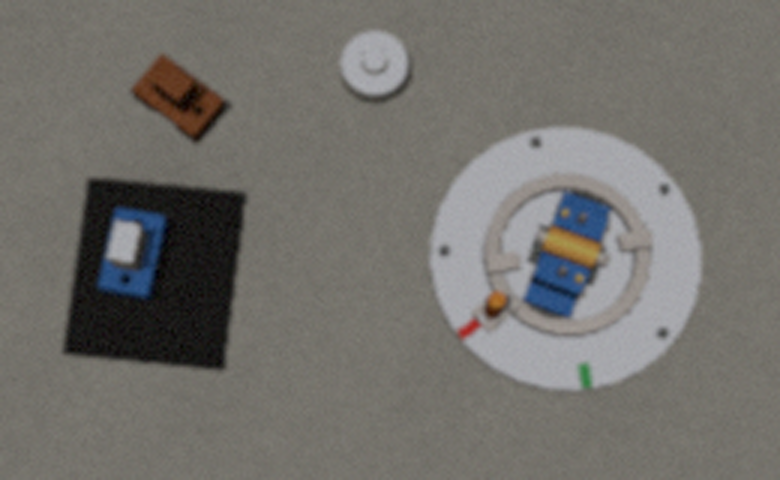

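Run:
```python
from h import *
i=camera_info("wrist"); s=sense(); E=np.array(i["extrinsics"]); R=E[:3,:3]; o=-R.T@E[:3,3]
T=s["ee_rot"]
print(i["vertical_fov"],i["cx"],i["cy"],"cam pos in tool",T.T@(o-s["ee_pos"]),"cam axes in tool\n",T.T@R.T)
t=np.array([560,-165,260]); print("shift cm",T.T@(t-s["ee_pos"])/10)
print("tool yaw deg of x",np.degrees(np.arctan2(T[1,0],T[0,0])))
```

```text
58.03624412860976 319.94152540179 203.19023057452628 cam pos in tool [ 1.07714731e-01 -8.10685226e+01 -1.41866364e+02] cam axes in tool
 [[ 9.99999714e-01 -3.86566131e-04  6.49410736e-04]
 [ 1.61553806e-04  9.48763194e-01  3.15987936e-01]
 [-7.38287238e-04 -3.15987741e-01  9.48762986e-01]]
shift cm [-38.82994274 -50.85246418  -2.86859753]
tool yaw deg of x -77.00536200947913
```

```bash
python3 -m jog '[[[-38.8,-50.9,-2.9],[0,0,1.15],0.5],[[-38.8,-50.9,-2.9],[0,0,1.15],0.5],[[-38.8,-50.9,-2.9],[0,0,1.15],0.5],[[-38.8,-50.9,-2.9],[0,0,1.15],0.5],[[-38.8,-50.9,-2.9],[0,0,1.15],0.5],[[-38.8,-50.9,-2.9],[0,0,1.15],0.5],[[-38.8,-50.9,-2.9],[0,0,1.15],0.5],[[-38.8,-50.9,-2.9],[0,0,1.15],0.5],[[-38.8,-50.9,-2.9],[0,0,1.15],0.5],[[-38.8,-50.9,-2.9],[0,0,1.15],0.5],[[-38.8,-50.9,-2.9],[0,0,1.15],0.5],[[-38.8,-50.9,-2.9],[0,0,1.15],0.5]]'
python3 - <<'E'
from h import *
i=camera_info("wrist"); p,d=read_camera("wrist"); cv2.imwrite("pics/w1.png",p); np.save("w1.npy",d)
import pickle; pickle.dump((i,sense()),open("w1.pkl","wb"))
W=world(i,d,*np.meshgrid(np.arange(640),np.arange(400)))
for k,m in masks(p).items():
    n,l,st,ce=cv2.connectedComponentsWithStats(m.astype(np.uint8))
    for j in range(1,n):
        if st[j,4]>40: P=W[l==j]; print(k,ce[j].round(1),st[j,4],P.mean(0).round(1),"zmax",P[:,2].max().round())
for n in ["collar_grip","dowel_tip","green_mark","spring_pin"]:
  print(n,[(r["xyz"],r["score"]) for r in find_in("wrist",n)])
E
```

```text
clock: 2.5
ee_pos: [530.1, -201.4, 258.6]
ee_rot: [[-0.798, -0.603, 0.001], [-0.603, 0.798, -0.001], [-0.0, -0.001, -1.0]]
ft_force: [0.7, -0.5, -0.8]
opening: 42.8
green [361.5 185.7] 110 [ 477.4 -208.5   15.6] zmax 401.0
blue [251.6 108.7] 1829 [ 618.4 -207.6   37.3] zmax 401.0
blue [287.7 166. ] 1479 [ 556.8 -182.7   39.2] zmax 401.0
blue [ 78.8 369.5] 515 [615.2 187.4  37.2] zmax 401.0
collar_grip [([586.8, -184.0, 26.8], 0.56)]
dowel_tip [([587.6, -193.2, 47.6], 0.97), ([299.2, -192.7, 37.9], 0.6)]
green_mark [([597.7, -210.3, 13.3], 0.66)]
spring_pin [([288.3, -224.0, 41.2], 0.58), ([614.0, -190.8, 55.9], 0.4)]
```

View pics/w1.png

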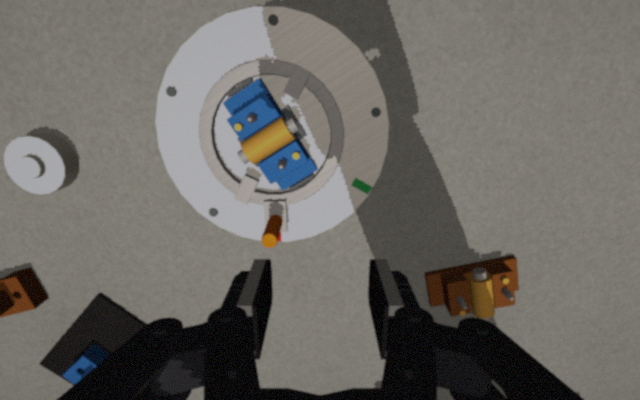

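Run:
```python
from h import *
import pickle; i,s=pickle.load(open("w1.pkl","rb")); print(s["ee_pos"], s["clock"])
f=lambda u,v,z: world(i,None,[u],[v],z)[0].round(1)
print("nest extremes",[f(*a,12) for a in [(156,122),(389,120),(272,6),(272,241)]])
print("post top",f(271,240,85)); print("green",f(361.5,185.7,12))
print("screws",[f(u,v,12) for u,v in [(273,19),(171,91),(213,212),(375,112)]])
p=cv2.imread("pics/w1.png")
cv2.imwrite("pics/w1c.png",cv2.resize(p[60:260,190:400],None,fx=3,fy=3,interpolation=cv2.INTER_CUBIC))
```

```text
[ 533.83081555 -195.74600463  259.10186425] 2.55
nest extremes [array([ 693.9, -131.2,   12. ]), array([ 498.9, -281.2,   12. ]), array([ 658.4, -295. ,   12. ]), array([518. , -92.2,  12. ])]
post top [ 530.7 -125.2   85. ]
green [ 476.6 -208.    12. ]
screws [array([ 651.2, -286.4,   12. ]), array([ 696.9, -168.1,   12. ]), array([592.5, -81.2,  12. ]), array([ 515.9, -278.6,   12. ])]
```

View pics/w1c.png

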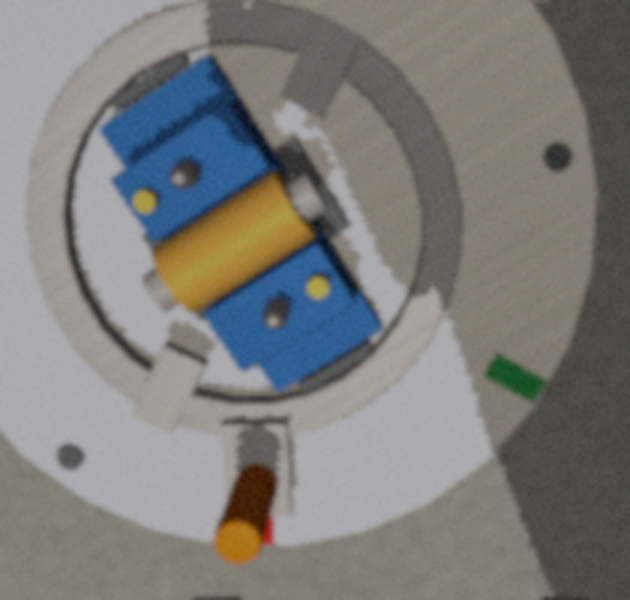

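Run:
```python
from h import *
s=sense(); print(s["clock"],s["ee_pos"],s["qvel"].round(3))
T=s["ee_rot"]; print(T.T@(np.array([530,-123,190])-s["ee_pos"])/10)
```

```text
2.75 [ 528.94710902 -203.12690737  258.02145088] [-0.033 -0.004  0.007  0.002 -0.001  0.002]
[-4.92774224  6.3225905   6.79894714]
```

```bash
python3 -m jog '[[[-4.9,6.3,6.8],[0,0,0],0.5],[[-4.9,6.3,6.8],[0,0,0],0.5],[[-4.9,6.3,6.8],[0,0,0],0.5],[[-4.9,6.3,6.8],[0,0,0],0.5],[[-4.9,6.3,6.8],[0,0,0],0.5]]'
python3 - <<'E'
from h import *
import pickle
for k in range(2):
  s=sense(); i=camera_info("wrist"); p,d=read_camera("wrist"); print(s["ee_pos"],np.abs(s["qvel"]).max())
cv2.imwrite("pics/w2.png",p); pickle.dump((i,s,d),open("w2.pkl","wb"))
E
```

```text
clock: 3.25
ee_pos: [530.6, -125.3, 191.5]
ee_rot: [[-0.799, -0.602, 0.002], [-0.602, 0.799, -0.002], [-0.001, -0.002, -1.0]]
ft_force: [0.1, -0.5, -0.5]
opening: 42.6
[ 530.6121335  -125.30147792  191.46946712] 0.02109246122101775
[ 530.90629221 -125.46325143  191.88419119] 0.00600065523482337
```

View pics/w2.png

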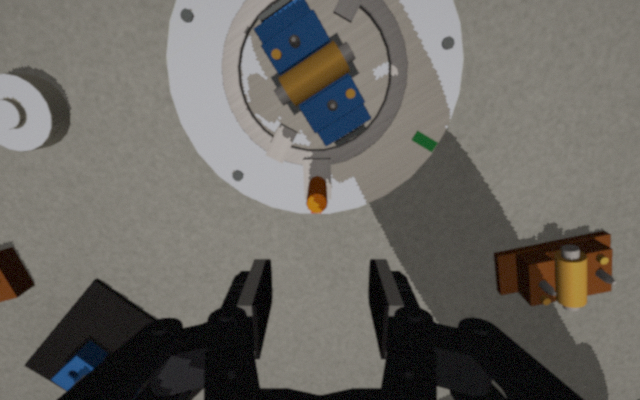

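Run:
```python
from h import *
import pickle; i,s,d=pickle.load(open("w2.pkl","rb"))
f=lambda u,v,z: world(i,None,[u],[v],z)[0].round(1)
print("post top",f(316,203,85)); m=masks(cv2.imread("pics/w2.png"))["green"]; v,u=np.nonzero(m); g=f(u.mean(),v.mean(),12); print("green",u.mean(),v.mean(),g)
D=[f(295,41,65),f(333,104,65)]; S=[f(276,54,53),f(350,94,53)]
print("dowels",D,"mid",(D[0]+D[1])/2,"yaw",np.degrees(np.arctan2(*(D[0]-D[1])[1::-1])),np.linalg.norm(D[0]-D[1]))
print("springs",S,"mid",(S[0]+S[1])/2,np.linalg.norm(S[0]-S[1]),"yaw",np.degrees(np.arctan2(*(S[1]-S[0])[1::-1])))
print("edge",f(167,60,12),f(463,60,12),f(316,213,12))
T=s["ee_rot"];print("shift to post",T.T@(f(316,203,85)-s["ee_pos"]))
```

```text
post top [ 532.5 -123.1   85. ]
green 327.19769673704417 334.2687140115163 [420.9   7.6  12. ]
dowels [array([ 610.2, -202.5,   65. ]), array([ 564. , -185.2,   65. ])] mid [ 587.1  -193.85   65.  ] yaw -20.528858612127653 49.332849096722605
springs [array([ 617.5, -187.8,   53. ]), array([ 557.5, -198.3,   53. ])] mid [ 587.5  -193.05   53.  ] 60.91182151274086 yaw -170.0737544933483
edge [ 692.9 -129.1   12. ] [ 496.2 -277.1   12. ] [512.9 -95.4  12. ]
shift to post [ -2.55823288   1.2594523  106.88416353]
```

```bash
python3 -m jog '[[[-0.25,0.1,5],[0,0,0],0.5],[[-0.25,0.1,10],[0,0,0],0.5],[[-0.25,0.1,14.5],[0,0,0],0.5],[[-0.25,0.1,14.8],[0,0,0],0.5],[[-0.25,0.1,14.8],[0,0,0],0.5],[[-0.25,0.1,14.8],[0,0,0],0.0],[[-0.25,0.1,14.8],[0,0,0],0.0],[[-0.25,0.1,14.8],[0,0,0],0.0],[[-0.25,0.1,14.8],[0,0,0],0.0]]' 40
```

```text
clock: 4.25
ee_pos: [534.0, -122.5, 45.8]
ee_rot: [[-0.797, -0.604, 0.006], [-0.604, 0.797, -0.003], [-0.003, -0.006, -1.0]]
ft_force: [-1.1, -0.9, 7.1]
opening: 14.8
```

```bash
python3 -m jog '[[[1.17,-0.08,0],[0,0,-0.13],0],[[2.31,-0.30,0],[0,0,-0.26],0],[[3.42,-0.68,0],[0,0,-0.39],0],[[4.47,-1.19,0],[0,0,-0.52],0],[[5.45,-1.83,0],[0,0,-0.65],0],[[6.33,-2.60,0],[0,0,-0.78],0],[[7.10,-3.48,0],[0,0,-0.91],0],[[7.81,-4.52,0],[0,0,-1.05],0],[[7.81,-4.52,0],[0,0,-1.05],0],[[7.81,-4.52,0],[0,0,-1.05],0],[[7.81,-4.52,0],[0,0,-1.05],0]]'
python3 - <<'E'
from h import *
s=sense(); C=np.array([587.2,-193.5]); g=s["ee_pos"][:2]-C; print(np.hypot(*g),np.degrees(np.arctan2(g[1],g[0])), s["opening"],s["ft_force"])
p,d=read_camera("top"); cv2.imwrite("pics/top2.png",cv2.resize(p[120:250,320:460],None,fx=4,fy=4,interpolation=cv2.INTER_CUBIC))
E
```

```text
clock: 5.35
ee_pos: [500.1, -205.7, 45.8]
ee_rot: [[0.125, -0.992, 0.009], [-0.992, -0.125, -0.004], [0.005, -0.008, -1.0]]
ft_force: [4.3, 0.5, 6.1]
opening: 15.2
87.96047656133274 -172.0363199595664 15.199587343370741 [4.27781184 0.53583355 6.14471226]
```

View pics/top2.png

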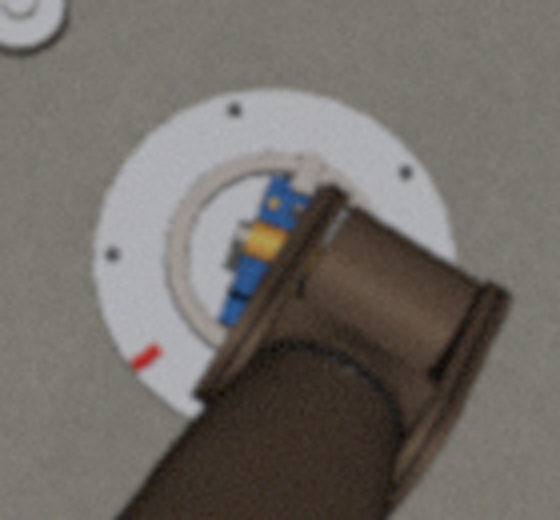

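```bash
python3 -m jog '[[[0,0,0],[0,0,0],0.5],[[0,0,0],[0,0,0],0.5],[[0,0,0],[0,0,0],0.5],[[0,0,-5],[0,0,0],0.5],[[0,0,-10],[0,0,0],0.5],[[0,0,-15],[0,0,0],0.7],[[0,0,-16],[0,0,0],0.7],[[0,0,-16],[0,0,0],0.7],[[0,0,-16],[0,0,0],0.7]]'
python3 - <<'E'
from h import *
import pickle
for k in range(2):
  s=sense(); i=camera_info("wrist"); p,d=read_camera("wrist"); print(s["ee_pos"],np.abs(s["qvel"]).max())
cv2.imwrite("pics/w3.png",p); pickle.dump((i,s,d),open("w3.pkl","wb"))
cv2.imwrite("pics/w3c.png",cv2.resize(p[0:270,140:490],None,fx=2.2,fy=2.2,interpolation=cv2.INTER_CUBIC))
E
```

```text
clock: 6.3
ee_pos: [495.4, -203.7, 200.2]
ee_rot: [[0.126, -0.992, -0.003], [-0.992, -0.126, 0.002], [-0.002, 0.002, -1.0]]
ft_force: [0.6, -0.0, 0.0]
opening: 59.8
[ 495.43599986 -203.6596262   200.21244505] 0.026024844450558266
[ 495.05844117 -203.42848416  199.3033077 ] 0.012776563990663218
```

View pics/w3c.png

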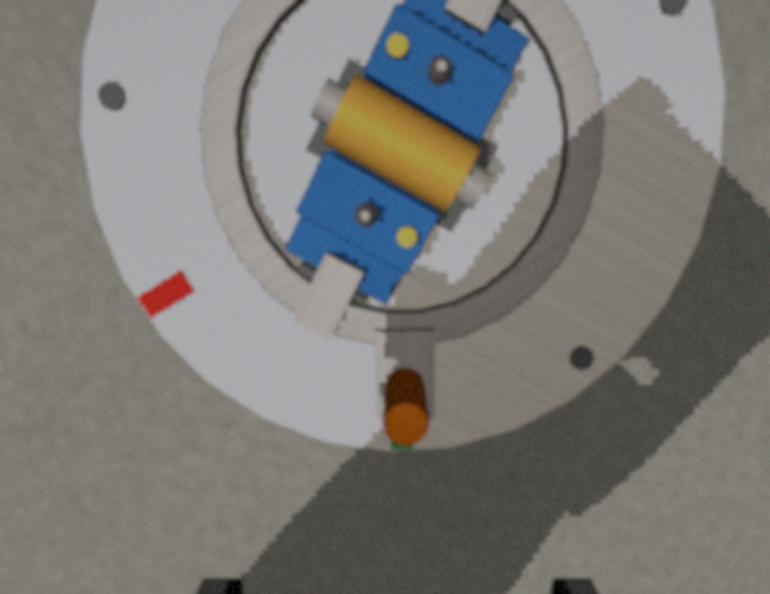

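Run:
```python
from h import *
import pickle; i,s,d=pickle.load(open("w3.pkl","rb"))
f=lambda u,v,z: world(i,None,[140+u/2.2],[v/2.2],z)[0].round(1)
ang=lambda a:np.degrees(np.arctan2(a[1],a[0]))
D=[f(440,69,65),f(366,214,65)];S=[f(397,44,53),f(407,237,53)]; print(D,S)
c=(S[0]+S[1])/2; print("mids",(D[0]+D[1])/2,c,"yawD",ang(D[0]-D[1]),"yawS",ang(S[0]-S[1])-31.6,np.linalg.norm(D[0]-D[1]),np.linalg.norm(S[0]-S[1]))
P=f(407,424,85); r=f(166,293,12)
for C in (c,np.array([587.2,-193.5,0])): print("post",P,ang(P-C),"red",r,ang(r-C),np.hypot(*(P-C)[:2]))
s=sense();T=s["ee_rot"]; print(s["ee_pos"],T.T@(np.array([560,198,230])-s["ee_pos"])/10, ang(T[:,0]))
```

```text
[array([ 610.7, -202.7,   65. ]), array([ 564. , -184.5,   65. ])] [array([ 617.7, -188.1,   53. ]), array([ 557.5, -199.3,   53. ])]
mids [ 587.35 -193.6    65.  ] [ 587.6 -193.7   53. ] yawD -21.291938398319232 yawS -21.060816271371763 50.12115321897536 61.23299764016135
post [ 499.  -206.7   85. ] -171.65273211782628 red [ 520.3 -104.8   12. ] 127.12682767034758 89.54864599758058
post [ 499.  -206.7   85. ] -171.48829486157533 red [ 520.3 -104.8   12. ] 127.02461134590824 89.18228523647512
[ 495.03390201 -203.37300528  199.04379923] [-39.00577157 -11.50221044  -3.00676492] -82.74300875936846
```

```bash
python3 -m jog '[[[-38.8,-13.6,-1],[0,0,0.27],0.7],[[-38.8,-13.6,-1],[0,0,0.27],0.7],[[-38.8,-13.6,-1],[0,0,0.27],0.7],[[-38.8,-13.6,-1],[0,0,0.27],0.7],[[-38.8,-13.6,-1],[0,0,0.27],0.7],[[-38.8,-13.6,-1],[0,0,0.27],0.7],[[-38.8,-13.6,-1],[0,0,0.27],0.7],[[-38.8,-13.6,-1],[0,0,0.27],0.7],[[-38.8,-13.6,-1],[0,0,0.27],0.7],[[-38.8,-13.6,-1],[0,0,0.27],0.7],[[-38.8,-13.6,-1],[0,0,0.27],0.7],[[-38.8,-13.6,-1],[0,0,0.27],0.7]]'
python3 - <<'E'
from h import *
import pickle
for k in range(3):
  s=sense(); i=camera_info("wrist"); p,d=read_camera("wrist"); print(s["ee_pos"],np.abs(s["qvel"]).max())
pickle.dump((i,s,d),open("w4.pkl","wb")); cv2.imwrite("pics/w4.png",p)
W=world(i,d,*np.meshgrid(np.arange(640),np.arange(400)))
near=np.hypot(W[...,0]-581,W[...,1]-199)<60
for nm,lo,hi in (("block",60,75),("top",26,34)):
    m=(near&(W[...,2]>lo)&(W[...,2]<hi)&(d>0)).astype(np.uint8); n,l,st,ce=cv2.connectedComponentsWithStats(m); j=1+st[1:,4].argmax()
    P=W[l==j]; r=cv2.minAreaRect(P[:,:2].astype(np.float32)); print(nm,len(P),ce[j],P.mean(0),r)
E
```

```text
clock: 7.6
ee_pos: [581.9, 196.2, 211.1]
ee_rot: [[-0.144, -0.99, -0.002], [-0.99, 0.144, -0.001], [0.001, 0.002, -1.0]]
ft_force: [0.9, 0.2, -0.1]
opening: 59.9
[581.88907568 196.20660979 211.05081457] 0.011009474196387679
[582.06881339 196.13018353 211.44482807] 0.008308998440655415
[582.20709506 196.21723653 211.75124021] 0.00502553991874071
block 1258 [308.47058824 180.12400636] [588.96076038 204.28518943  67.0593508 ] ((587.8160400390625, 204.56829833984375), (24.008670806884766, 36.3251953125), 79.34165954589844)
top 2549 [309.99764614 165.01726167] [592.72209296 203.39533813  29.29295826] ((587.5908203125, 204.4757080078125), (45.887359619140625, 76.46603393554688), 79.69878387451172)
```

View pics/w4.png

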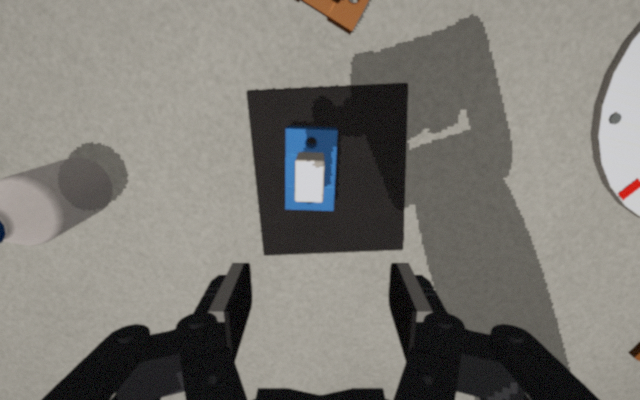

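```bash
python3 -m jog '[[[-0.9,-0.42,4],[0,0,0.04],0.7],[[-0.9,-0.42,9],[0,0,0.04],0.7],[[-0.9,-0.42,13],[0,0,0.04],0.7],[[-0.9,-0.42,16],[0,0,0.04],0.7],[[-0.9,-0.42,17.6],[0,0,0.04],0.7],[[-0.9,-0.42,17.6],[0,0,0.04],0.7],[[-0.9,-0.42,17.6],[0,0,0.04],0.7],[[-0.9,-0.42,17.6],[0,0,0.04],0.7]]'
python3 -c "
from h import *
s=sense();print(s['ee_pos'],s['ft_force'],np.degrees(np.arctan2(s['ee_rot'][1,0],s['ee_rot'][0,0])))"
```

```text
clock: 8.55
ee_pos: [589.8, 206.3, 38.8]
ee_rot: [[-0.182, -0.983, 0.005], [-0.983, 0.182, 0.001], [-0.002, -0.004, -1.0]]
ft_force: [0.0, -0.0, 0.5]
opening: 60.0
[589.75252299 206.29401968  38.79195053] [ 0.0075519  -0.02144845  0.51861559] -100.51032341400945
```

```bash
python3 -m jog '[[[0.15,0.2,0.3],[0,0,0],0.7],[[0.15,0.2,0.3],[0,0,0],0.7],[[0.15,0.2,0.3],[0,0,0],0.2],[[0.15,0.2,0.3],[0,0,0],0],[[0.15,0.2,0.3],[0,0,0],0],[[0.15,0.2,0.3],[0,0,0],0],[[0.15,0.2,0.3],[0,0,0],0],[[0.15,0.2,0.3],[0,0,0],0]]' 80
python3 -c "
from h import *
s=sense();print(s['ee_pos'],s['ft_force'],np.degrees(np.arctan2(s['ee_rot'][1,0],s['ee_rot'][0,0])))"
```

```text
clock: 9.35
ee_pos: [585.8, 205.0, 33.5]
ee_rot: [[-0.182, -0.983, 0.001], [-0.983, 0.182, 0.0], [-0.0, -0.001, -1.0]]
ft_force: [-0.3, -0.8, 3.6]
opening: 22.9
[585.81260098 205.0279783   33.49374927] [-0.30525544 -0.77541083  3.63775919] -100.49249245869284
```

```bash
python3 -m jog '[[[0,0,-4],[0,0,0],0],[[0,0,-8],[0,0,0],0],[[0,0,-12],[0,0,0],0],[[39.1,-7.2,-12],[0,0,0.19],0],[[39.1,-7.2,-12],[0,0,0.19],0],[[39.1,-7.2,-12],[0,0,0.19],0],[[39.1,-7.2,-12],[0,0,0.19],0],[[39.1,-7.2,-12],[0,0,0.19],0],[[39.1,-7.2,-12],[0,0,0.19],0],[[39.1,-7.2,-12],[0,0,0.19],0],[[39.1,-7.2,-12],[0,0,0.19],0],[[39.1,-7.2,-12],[0,0,0.19],0]]' 80
python3 - <<'E'
from h import *
import pickle
for k in range(6):
  s=sense(); i=camera_info("wrist"); p,d=read_camera("wrist"); print(s["ee_pos"],np.abs(s["qvel"]).max(),s["ft_force"])
pickle.dump((i,s,d),open("w5.pkl","wb")); cv2.imwrite("pics/w5.png",p)
T=s["ee_rot"]; print(s["opening"],np.degrees(np.arctan2(T[1,0],T[0,0])),T.T@(np.array([585.6,-192.9,97])-s["ee_pos"])/10)
E
```

```text
clock: 10.55
ee_pos: [583.9, -198.2, 151.5]
ee_rot: [[-0.37, -0.929, -0.002], [-0.929, 0.37, -0.002], [0.002, 0.001, -1.0]]
ft_force: [0.4, 0.1, -3.3]
opening: 22.8
[ 583.9034745  -198.22570517  151.54696359] 0.07828928427567347 [ 0.38695801  0.13676399 -3.25216066]
[ 583.8234917  -195.13755224  151.2512678 ] 0.06125630043247771 [ 0.23570389  0.31165377 -3.69858174]
[ 583.813371   -193.17669843  151.11818734] 0.044571320279559276 [ 0.44591586  0.00761939 -4.3501993 ]
[ 583.97924054 -191.95566267  151.24781225] 0.030716074846323063 [-0.57294368  0.86993651 -3.86253148]
[ 584.23637014 -191.23714746  151.53321875] 0.018931349876139637 [-0.05962435  0.90219917 -2.74212338]
[ 584.49623151 -190.88487491  151.88045479] 0.009112079404293469 [-0.02419845  0.2721427  -3.88237733]
22.95535974966572 -111.30494819969492 [ 0.1511956 -0.1892198  5.4875103]
```

View pics/w5.png

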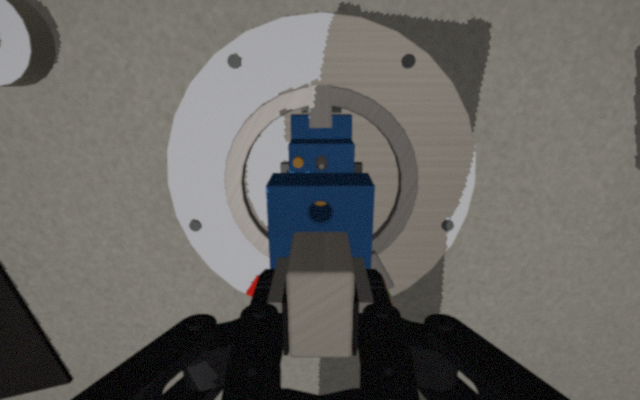

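Run:
```python
from h import *
import pickle; i,s,d=pickle.load(open("w5.pkl","rb")); T=s["ee_rot"]; e=s["ee_pos"]
f=lambda u,v,z: world(i,None,[u],[v],z)[0]
p=cv2.imread("pics/w5.png"); cv2.imwrite("pics/w5c.png",cv2.resize(p[100:280,240:400],None,fx=3.5,fy=3.5,interpolation=cv2.INTER_CUBIC))
W=world(i,d,*np.meshgrid(np.arange(640),np.arange(400)))
print("top face z",np.median(W[190:200,300:340,2]), "split z",np.median(W[150:170,335:345,2]))
for nm,q in (("hole",f(320,211,e[2]-3.5)),("farL",f(268,186,e[2]-3.5)),("farR",f(373,186,e[2]-3.5)),("dowel tip",f(320.5,158,65)),("pin",f(298,162,53))):
    print(nm,q,"in tool",T.T@(q-e))
```

```text
top face z 147.5979638421016 split z 46.36099124024238
hole [ 611.69293582 -201.85289686  148.38045479] in tool [  0.33931012 -29.33142234   3.42939697]
farL [ 629.94058009 -185.6320459   148.38045479] in tool [-21.4029484  -40.43847253   3.4168363 ]
farR [ 613.98681004 -226.53351437  148.38045479] in tool [ 22.49980874 -40.43571692   3.38838044]
dowel tip [ 617.31323266 -204.37883968   65.        ] in tool [  0.70465359 -35.6854722   86.79462317]
pin [ 618.04035727 -188.30875321   53.        ] in tool [-14.52360536 -30.55297115  98.81685057]
```

View pics/w5c.png

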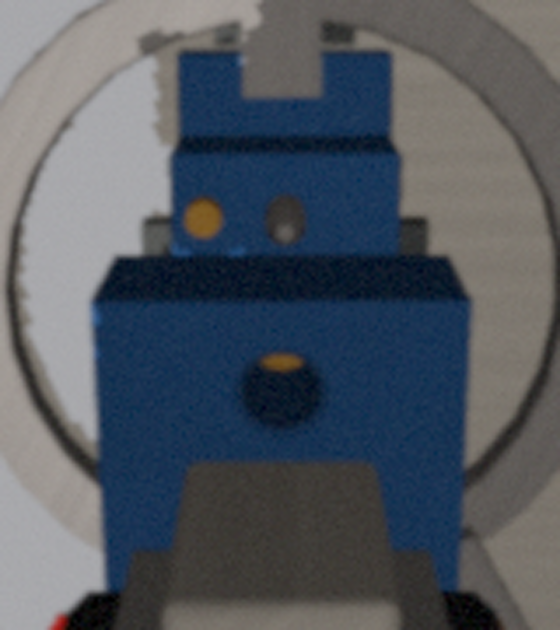

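```bash
python3 -m jog '[[[0.12,-0.18,2],[0,0,0],0],[[0.12,-0.18,4],[0,0,0],0],[[0.12,-0.18,5.4],[0,0,0],0],[[0.12,-0.18,5.4],[0,0,0],0],[[0.12,-0.18,5.4],[0,0,0],0],[[0.12,-0.18,5.4],[0,0,0],0],[[0.12,-0.18,5.4],[0,0,0],0],[[0.12,-0.18,5.4],[0,0,0],0],[[0.12,-0.18,5.4],[0,0,0],0]]' 80
python3 - <<'E'
from h import *
for k in range(3):
  s=sense(); i=camera_info("wrist"); p,d=read_camera("wrist")
T=s["ee_rot"];print(s["ee_pos"],s["ft_force"],T.T@(np.array([585.6,-192.9,97])-s["ee_pos"]))
cv2.imwrite("pics/w6c.png",cv2.resize(p[100:280,240:400],None,fx=3.5,fy=3.5,interpolation=cv2.INTER_CUBIC))
E
```

```text
clock: 11.75
ee_pos: [586.6, -194.5, 99.7]
ee_rot: [[-0.365, -0.931, 0.001], [-0.931, 0.365, -0.0], [0.0, -0.001, -1.0]]
ft_force: [0.7, 0.1, -3.2]
opening: 23.0
[ 586.40078436 -194.4573338    99.37507156] [ 0.50899863  0.95917959 -3.72144235] [-1.15810647  1.31458736  2.37448069]
```

View pics/w6c.png

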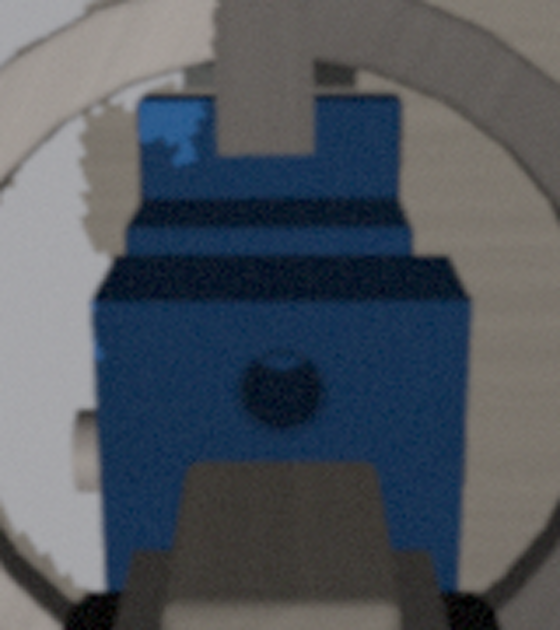

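```bash
python3 -m jog '[[[-0.14,0.1,0],[0,0,0],0],[[-0.14,0.1,0],[0,0,0],0],[[-0.14,0.1,0.3],[0,0,0],0],[[-0.14,0.1,0.6],[0,0,0],0],[[-0.14,0.1,0.8],[0,0,0],0],[[-0.14,0.1,1.0],[0,0,0],0],[[-0.14,0.1,1.2],[0,0,0],0],[[-0.14,0.1,1.4],[0,0,0],0],[[-0.14,0.1,1.4],[0,0,0],0],[[-0.14,0.1,1.4],[0,0,0],0]]' 80
```

```text
clock: 12.9
ee_pos: [585.9, -192.7, 85.0]
ee_rot: [[-0.365, -0.931, -0.0], [-0.931, 0.365, 0.0], [-0.0, 0.0, -1.0]]
ft_force: [-0.3, -0.1, -2.8]
opening: 22.8
```

```bash
python3 -m jog '[[[0,0,0.2],[0,0,0],0],[[0,0,0.4],[0,0,0],0],[[0,0,0.6],[0,0,0],0],[[0,0,0.8],[0,0,0],0],[[0,0,1.0],[0,0,0],0],[[0,0,1.0],[0,0,0],0],[[0,0,1.0],[0,0,0],0],[[0,0,1.0],[0,0,0],0]]' 80
```

```text
clock: 13.7
ee_pos: [586.1, -192.8, 75.7]
ee_rot: [[-0.365, -0.931, 0.0], [-0.931, 0.365, -0.0], [0.0, -0.0, -1.0]]
ft_force: [-3.2, 1.9, 4.1]
opening: 23.0
```

```bash
python3 -m jog '[[[0,0,0.1],[0,0,0],0],[[0,0,0.2],[0,0,0],0],[[0,0,0.2],[0,0,0],0],[[0,0,0.2],[0,0,0],0],[[0,0,0.2],[0,0,0],0]]' 100
python3 -m jog '[[[0,0,0.1],[0,0,0],0],[[0,0,0.2],[0,0,0],0],[[0,0,0.2],[0,0,0],0],[[0,0,0.2],[0,0,0],0],[[0,0,0.2],[0,0,0],0]]' 100
```

```text
clock: 14.2
ee_pos: [586.1, -192.8, 74.6]
ee_rot: [[-0.364, -0.931, 0.0], [-0.931, 0.364, -0.0], [0.0, -0.0, -1.0]]
ft_force: [-4.8, 2.3, 9.7]
opening: 22.5
clock: 14.7
ee_pos: [586.1, -192.8, 74.5]
ee_rot: [[-0.364, -0.931, -0.001], [-0.931, 0.364, 0.0], [0.0, 0.001, -1.0]]
ft_force: [-9.7, 3.5, 17.6]
opening: 23.0
```

```bash
python3 -m jog '[[[0,0.1,0],[0,0,0],0],[[0,0.1,0],[0,0,0],0],[[0,0.1,0],[0,0,0],0],[[0,0.1,0],[0,0,0],0]]' 100
python3 - <<'E'
from h import *
for k in range(3):
  s=sense(); i=camera_info("wrist"); p,d=read_camera("wrist")
  print(s["clock"],s["ee_pos"],s["ft_force"],s["opening"])
W=world(i,d,*np.meshgrid(np.arange(640),np.arange(400)))
L=np.array([587.4,-193.6]); a=np.radians(-21.3); R=np.array([[np.cos(a),-np.sin(a)],[np.sin(a),np.cos(a)]])
q=(W[...,:2]-L)@R; z=W[...,2]; ok=d>0
def med(x0,x1,y0,y1,zlo,zhi):
  m=ok&(q[...,0]>x0)&(q[...,0]<x1)&(q[...,1]>y0)&(q[...,1]<y1)&(z>zlo)&(z<zhi); return m.sum(),np.median(z[m]) if m.any() else None
print("upper top z (71 expected)",med(20,36,-20,20,60,90)); print("flange z(22)",med(45,54,-20,20,10,40),"tab z(32)",med(42,70,-10,10,26,40))
m=ok&(z>64)&(z<76)&(np.hypot(q[...,0],q[...,1])<60); r=cv2.minAreaRect(W[m][:,:2].astype(np.float32)); print(r)
pt,dt=read_camera("top"); it=camera_info("top"); Wt=world(it,dt,*np.meshgrid(np.arange(640),np.arange(400)))
for n in ["upper_half","roller","bottle","screwdriver","collar_grip"]: print(n,[(np.round(r["xyz"]),round(r["score"],2)) for r in find_in("top",n)][:3])
ps,ds=read_camera("scene")
for n in ["upper_half","roller","bottle","screwdriver","collar_grip"]: print("scene",n,[(np.round(r["xyz"]),round(r["score"],2)) for r in find_in("scene",n)][:3])
isc=camera_info("scene"); Ws=world(isc,ds,*np.meshgrid(np.arange(640),np.arange(400)))
m=masks(ps)["orange"]&(np.hypot(Ws[...,0]-587,Ws[...,1]+193)<120)&(Ws[...,2]>50)
print("scene orange post",m.sum(),Ws[m].mean(0) if m.any() else None,"pred px",proj(isc,[498.6,-206,70]))
E
```

```text
clock: 15.1
ee_pos: [586.1, -192.8, 74.5]
ee_rot: [[-0.364, -0.931, 0.002], [-0.931, 0.364, -0.001], [0.0, -0.002, -1.0]]
ft_force: [-6.6, 2.5, 14.8]
opening: 22.9
15.1 [ 586.09720228 -192.79071321   74.5001298 ] [-6.59537009  2.5447369  14.80337331] 22.870917672004772
15.15 [ 586.07052072 -192.76806609   74.47668831] [-5.87292967  3.69250788 15.11559099] 22.97413061565153
15.2 [ 586.08877229 -192.78763586   74.49108239] [-6.34827844  2.78963785 15.20201283] 23.05541776829689
upper top z (71 expected) (np.int64(3157), np.float64(70.18026352314216))
flange z(22) (np.int64(1160), np.float64(21.805364310085245)) tab z(32) (np.int64(1453), np.float64(31.340307676536355))
((605.5151977539062, -200.4957733154297), (46.1462516784668, 39.59295654296875), 68.48887634277344)
upper_half [(array([731., 161.,  29.]), 0.87)]
roller [(array([765., -15.,  24.]), 0.67)]
bottle [(array([588., 419.,  85.]), 0.94)]
screwdriver [(array([ 558., -452.,   23.]), 0.72), (array([ 595., -121.,   12.]), 0.65)]
collar_grip [(array([ 602., -125.,   28.]), 0.43)]
scene upper_half [(array([749., 186.,  24.]), 0.82), (array([ 599., -184.,   68.]), 0.74)]
scene roller [(array([770.,   1.,  26.]), 0.78)]
scene bottle [(array([612., 446.,  75.]), 0.62)]
scene screwdriver [(array([ 561., -447.,   16.]), 0.66)]
scene collar_grip [(array([ 579., -178.,   28.]), 0.66)]
scene orange post 38 [ 515.8109334  -173.57986337  150.80026495] pred px [287.80140564 173.30931443]
```

```bash
python3 -c "
from h import *
s=sense();print(s['clock'],s['ee_pos'],s['ft_force']);print(finish_job())"
```

```text
15.85 [ 586.09955451 -192.7817511    74.50877615] [-7.12350384  2.98769604 14.88012019]
the job is handed in; nothing more can be done
None
```

I turned the collar to the green locked mark, then fitted the blue upper half on the two dowels. I pressed it shut and handed the job in at 15.9 s with the gripper still holding it down.

**Collar:** after release the post stood about 61° past the red mark, at 188.4° in world angle against 187.9° worked out for locked. The picture showed the tabs over the lower half's ends. I could not see the post again while pressing, because the scene view was inconclusive, but nothing touched it after that.

**Closing:** the arm stopped hard at tool height 74.5 mm, which is the height expected for a closed split. The upward force was about 15 N on the sensor, or roughly 18 N allowing for the part's weight, against 10 N from the springs. The camera depth put the upper half's top at 70.2 mm instead of 71 mm. The other surfaces I checked also read 0.2–0.7 mm low, so I take this as closed. A sideways force of about 7 N on the dowels remained.

**Bystanders:** the roller, bottle and screwdriver were still where they started. In the top view the detector first placed the screwdriver at the bottle, but the scene view agreed before and after. The brown look-alike of the upper half also had not moved. I did not check the brown look-alike of the lower half at the end; the arm never worked near it.

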